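# Make up two coffee-machine repair kits

### The job

Make up the two repair kits from the parts standing on the bench: the pump, the large gauge and the steam knob go into the tray with three compartments, with the pump lying lengthwise in the long compartment, and the solenoid valve and the small gauge go into the tray with two compartments. One part to a compartment, each resting flat on the tray floor the same way up as it is now, set down rather than dropped. The brass safety valve belongs to neither kit: leave it standing where it is.

Things in the scene. Friction and masses are not known exactly. Their poses are not given: they have to be found in the camera images.
- pump: Vibration pump lying down: black block with steel band, 50 (x) x 42 (y) mm, 42 mm high; white stub at the -x end, brass stub at +x, 78 mm overall. Origin: centre of underside, z up. Grip the block across y, 42 mm wide. At the start its x axis is within 0.4 rad of world +y. 0.28-0.56 kg.
- solenoid_valve: Solenoid valve, upright, 60 mm high: brass block 32 x 32 x 18 mm with short ports on its y sides (44 mm over both), above it a black coil 32 (x) x 44 (y) mm from 18 to 48 mm height, steel nut on top. Origin: centre of underside, z up. Grip the coil along x, 32 mm wide. At the start its x axis is within 0.4 rad of world x. About 0.25 kg.
- large_gauge: The larger of two round gauges, on its back, white dial up: steel case 50 mm diameter, 34 mm high; a brass stub 11 mm thick sticks out 8 mm from the case's side in +y, 14 mm above the underside. Origin: centre of the case's underside, z up. Grip the case along x, 50 mm wide. At the start its x axis is within 0.4 rad of world x. About 0.16 kg.
- small_gauge: The smaller of two round gauges, on its back, white dial up: steel case 36 mm diameter, 34 mm high; a brass stub 11 mm thick sticks out 8 mm from the case's side in +y, 14 mm above the underside. Origin: centre of the case's underside, z up. Grip the case along x, 36 mm wide. At the start its x axis is within 0.4 rad of world x. About 0.09 kg.
- knob: Steam knob: round black ribbed plastic knob, 42 mm diameter between 6 and 30 mm height, 36 mm high, small steel disc on top, no stub. Origin: centre of underside, z up. Grip it in any direction. About 0.08 kg. (Flat things under 9 mm high, a spanner and rubber rings, lie among the parts; they do not belong to the job.)
- safety_valve: Brass safety valve, in neither kit: slim, round, upright, 33 mm across its collar, 22 mm above that, thin steel pin on top, 52 mm high. Loose, 0.2 kg. Origin: centre of underside, z up. To be left standing where it is.
- tray_three: White plastic tray, three compartments, fixed; 174 (x) x 184 (y) mm; rims and dividers 4 mm thick, tops at z 16 mm, floor surface at z 4 mm. Origin: centre of underside, z up; within 0.25 rad of world axes. In its frame: long compartment (-x side) centred at (-45, 0) mm, 76 (x) x 176 (y) mm; two square ones, 86 mm, centred at (40, 45) and (40, -45) mm. Stands left or right of the parts.
- tray_two: White plastic tray, two compartments, fixed; 94 (x) x 184 (y) mm; rims and divider 4 mm thick, tops at z 16 mm, floor surface at z 4 mm. Origin: centre of underside, z up; within 0.25 rad of world axes. In its frame: two square compartments, 86 mm, centred at (0, 45) and (0, -45) mm. It and the other tray stand left and right of the parts.
Not all that is in view belongs to the job. Leave any orange or turquoise look-alike of the large_gauge alone.

How it is judged:
By the outcome, as a careful person would: the job done as asked, in the order asked, and still so for the second after the job is handed in, with the robot touching nothing.
It also fails if it takes over 125 s, if anything falls off the work surface, if the arm or the gripper's body presses on something with over 40 N, if the wrist force passes 120 N, or if a joint passes its speed limit or range.

### The arm

A 6-joint arm with a two-finger parallel gripper is mounted at the origin on the work surface. World frame = base frame: x ahead of the robot, y to its left, z up, the work surface at z = 0. Lengths are in m, angles in degrees, forces in N, time in s.
With the tool pointing down it reaches from about 0.25 to 0.725 m from the base axis. Payload 9.7 kg.
Tool frame: the origin (TCP) lies on the centre line of the jaws, within the pads' length; the fingertips stand 19 mm ahead of it and the grasp point (between the pads) is the TCP; z points along the fingers, y is the direction in which the jaws open and shut (so a half turn about z gives the same grasp; the last joint's range is limited). The gripper opens to 85 mm and grips with 20 to 120 N. Pads are 22 mm wide; open, the fingers measure 114 mm over their backs; the gripper's body (76 mm by 85 mm) begins 54 mm behind the grasp point. The pads swing forward as they close: fully open they stand 13 mm farther back than shut.
Start: joints at [-64.744, 4.979, 10.078, 95.1, 0, 90], TCP at [0.235, -0.497, 0.25] pointing down, gripper open.
Joint ranges: [-179.16, 179.16], [-48.56, 103.87], [-65.8, 70.77], [-126.05, 130.52], [-82.76, 87.17], [-180, 180]. Speed limits (degrees/s): [127.2, 127.2, 147.25, 180, 180, 180].

### API

Orientations are given as [roll, pitch, yaw] about the fixed x, y, z axes, in that order (R = Rz(yaw) Ry(pitch) Rx(roll)).
In Python, from workcell import bot gives the robot as it stands.
- The arm moves only by the tool servo_tool, never from a script. Its argument "motion" is a list that holds one entry, the list of rows, each a list of 6 numbers: the shift along the tool's x, y, z in mm, then the turn, a rotation vector about the tool's x, y, z in rad. A call has 1 to 5 rows; each row shifts and turns the commanded pose from where the row before left it, along the tool's axes as they then stand; what a row does not reach is not made up. A row lasts 1/10 s, in which the tool goes at most 50 mm and 8.59 degrees, less where a joint would pass 70% of its speed; a pose out of reach is approached as far as the arm can. A call is refused whole if a number of a shift passes 50 or a number of a turn 0.15, either way. A call with a gripper value outside its range is refused whole. "gripper" is the finger opening in mm, from 0 to 85.4, set as the call begins (left out, the last holds). The fingers move at their own pace and stop on an object; "newtons" is the grip in N (left out, the last holds). Time passes only in rows, so rows that do not move let the fingers close. It gives the time, the measured TCP pose, the force and the opening at its end, in the units of the state.
- bot.get_obs(): the state, without advancing time (a new reading comes with each control period).
- bot.camera(name): name is "side" or "top" or "wrist"; returns a dict with "color" (420x560x3 uint8, red, green, blue), "fx", "fy", "cx", "cy" (pixels), "R" (3x3) and "t" (3): a world point X has camera coordinates R X + t. Camera axes: x right, y down, z forward; pixel columns grow to the right and rows downward; lengths in m; the calibration is good to about 2 mm. A picture is of the moment at which its call begins. There is no depth.
- bot.job_done(): hands the job in, once; it reports no verdict.
Trained networks look in a picture, given as the dict that the camera call returned (one of the last four; its "shot" number tells which), for a name from the list of things; names that differ only in an ending like _2 or _b are one class to them, and where a whole thing is asked for, a point or a joint stands for the part that bears it (a point fixed in the world has none). Each returns a list of dicts, best first, with "confidence" (0 to 1); they miss things now and then, are a little off and sometimes report something else, mostly with a low value. They report only what shows in the picture. A call takes as long as a camera call. They do not tell look-alikes from the thing itself.
- bot.look_for(picture, label): "rect" ([left, top, width, height] in pixels, round what is visible of it).
The state is a dict: "time": time; "q": joint angles; "qd": joint speeds; "joint_efforts": joint torques, N m; "ee_pos": TCP position; "tcp_rot": TCP orientation; "wrist_force": force on the tool from outside, world axes, zero at the start; "torque": the same for the moment, N m; "opening": finger opening in m.
Only numpy, scipy, OpenCV 4.12 (cv2) and the standard library are available. Lean on these libraries where they do the work, as an engineer would, in place of code of your own. Each camera call takes 0.05 s, during which the arm holds its last target.

## Working session

There is one attempt and no reset: what is moved stays moved. The work goes in short steps, Python scripts to look and compute and a tool call to move; the robot and the scene stay as the last step left them, time stands still between calls to the robot, and variables do not carry over. Pictures are saved under pics/ and viewed, and the job is handed in when it is done.

Besides the shell and the picture viewer there is one more tool, called after "Emit:" as name(argument=value, ...), one argument or row to a line, values as JSON. servo_tool: Moves the arm, as the interface text tells. Its arguments: {"type":"object","properties":{"motion":{"type":"array","items":{"type":"array","items":{"type":"array","items":{"type":"number"}}}},"gripper":{"type":"number"},"newtons":{"type":"number"}},"required":["motion"]}

```bash
ls; mkdir -p pics; cat > h.py <<'E'
from workcell import bot
import numpy as np, cv2
def save(p,n): cv2.imwrite(f'pics/{n}.png',cv2.cvtColor(p["color"],cv2.COLOR_RGB2BGR))
def ray(p,u,v,z):
    R=np.array(p["R"]);t=np.array(p["t"]);c=-R.T@t
    d=R.T@np.array([(u-p["cx"])/p["fx"],(v-p["cy"])/p["fy"],1]);return (c+d*(z-c[2])/d[2])
def proj(p,X):
    c=np.array(p["R"])@np.array(X)+np.array(p["t"]);return p["fx"]*c[0]/c[2]+p["cx"],p["fy"]*c[1]/c[2]+p["cy"]
E
python3 - <<'E'
from h import *
o=bot.get_obs();print(o)
for n in("top","side"):
    p=bot.camera(n);save(p,n+"0");print(n,p["fx"],p["cx"],p["cy"],np.round(-np.array(p["R"]).T@np.array(p["t"]),3),np.round(p["R"],3).tolist())
    for l in "pump solenoid_valve large_gauge small_gauge knob safety_valve tray_three tray_two".split():
        print(l,[(np.round(d["rect"]).tolist(),round(d["confidence"],2)) for d in bot.look_for(p,l)][:4])
E
```

```text
pics
{'time': 0.0, 'q': array([-6.47461865e+01,  5.01271865e+00,  1.00352622e+01,  9.50990541e+01,
       -2.97110004e-03,  9.00022320e+01]), 'qd': array([-0.03801003,  0.01807511, -0.02871298,  0.00439584,  0.00769202,
        0.03372932]), 'joint_efforts': array([ 1.10652963e-03, -5.20389211e+01,  4.64800107e+01,  1.63824070e-02,
       -8.62715228e-05,  1.01679910e-05]), 'ee_pos': array([ 0.23455095, -0.49726571,  0.24957475]), 'tcp_rot': array([-1.79923490e+02,  2.97407798e-03,  2.52515854e+01]), 'wrist_force': array([-0.17539131,  0.13339005,  0.42831363]), 'torque': array([ 0.04080624, -0.02065462,  0.03238521]), 'opening': 0.08546555480468988}
top 444.33711021177317 277.91650549047705 205.45161744568534 [ 0.375 -0.013  1.074] [[-0.025, -1.0, 0.003], [-0.99, 0.025, -0.141], [0.141, -0.007, -0.99]]
pump [([252.0, 140.0, 29.0, 23.0], 0.57)]
solenoid_valve [([207.0, 136.0, 22.0, 25.0], 0.63)]
large_gauge [([222.0, 255.0, 24.0, 23.0], 0.96), ([274.0, 246.0, 18.0, 22.0], 0.9), ([314.0, 238.0, 22.0, 24.0], 0.85), ([257.0, 202.0, 24.0, 24.0], 0.77)]
small_gauge [([315.0, 135.0, 18.0, 16.0], 0.64)]
knob [([211.0, 214.0, 16.0, 20.0], 0.75)]
safety_valve []
tray_three [([366.0, 174.0, 77.0, 72.0], 0.66)]
tray_two [([87.0, 206.0, 84.0, 54.0], 0.78)]
side 389.69784762449103 283.4008840434935 203.8132095893658 [ 0.473 -0.53   0.594] [[0.994, -0.109, 0.018], [-0.068, -0.73, -0.68], [0.087, 0.674, -0.733]]
pump [([329.0, 182.0, 29.0, 36.0], 0.97)]
solenoid_valve [([324.0, 140.0, 19.0, 30.0], 0.87)]
large_gauge [([196.0, 167.0, 24.0, 26.0], 0.97), ([204.0, 204.0, 27.0, 29.0], 0.93), ([256.0, 191.0, 22.0, 27.0], 0.83), ([203.0, 245.0, 38.0, 33.0], 0.83)]
small_gauge [([352.0, 241.0, 26.0, 25.0], 0.74)]
knob [([241.0, 150.0, 19.0, 24.0], 0.71)]
safety_valve [([262.0, 244.0, 19.0, 30.0], 0.53)]
tray_three []
tray_two [([223.0, 93.0, 42.0, 47.0], 0.8)]
```

```bash
python3 - <<'E'
import cv2
a=cv2.imread('pics/top0.png');cv2.imwrite('pics/top0b.png',cv2.resize(a[110:300,70:470],None,fx=2,fy=2,interpolation=cv2.INTER_CUBIC))
E
```

```text
(no output)
```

View pics/top0b.png

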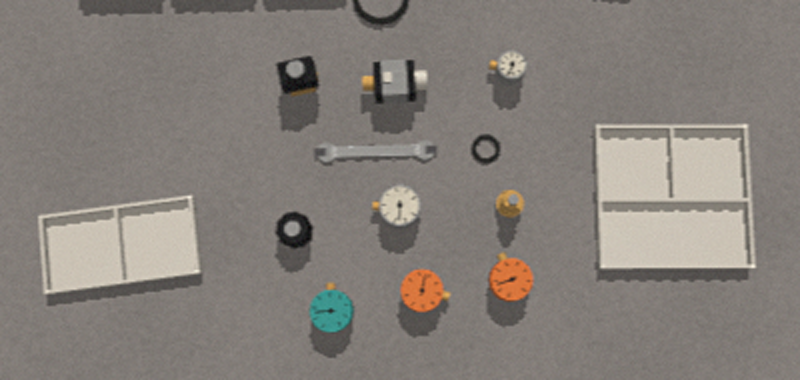

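View pics/side0.png

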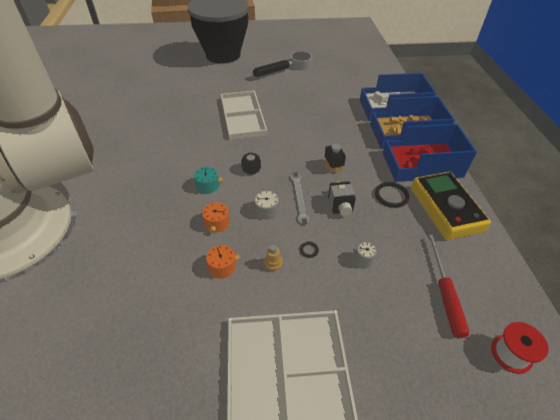

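View pics/top0.png

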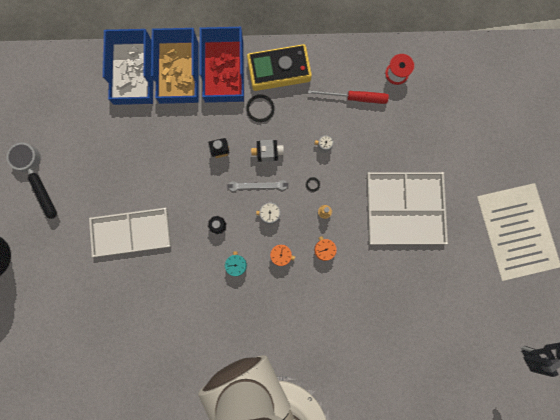

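```bash
python3 - <<'E'
from h import *
p=bot.camera("wrist");save(p,"w0")
R=np.array(p["R"]);print(p["fx"],p["cx"],p["cy"],np.round(-R.T@np.array(p["t"]),3),R.round(3).tolist())
p=bot.camera("top");im=p["color"].astype(int)
hsv=cv2.cvtColor(p["color"],cv2.COLOR_RGB2HSV)
m=((hsv[...,2]>165)&(hsv[...,1]<60)).astype(np.uint8)
for n,(a,b,c,d) in dict(t2=(80,180,200,265),t3=(360,455,165,255)).items():
    mm=np.zeros_like(m);mm[c:d,a:b]=m[c:d,a:b]
    pts=cv2.findNonZero(mm);r=cv2.minAreaRect(pts)
    bx=cv2.boxPoints(r);w=np.array([ray(p,u,v,0.016) for u,v in bx]);print(n,r,w.round(3).tolist(),w.mean(0).round(3), [np.linalg.norm(w[i]-w[i-1]).round(3) for i in range(4)])
for n,u,v,z in [("lg",270,213,.034),("pump",268,151,.042),("sol",217.5,146,.06),("sg",326,142.5,.034),("knob",216,224.5,.036),("sv",325,211,.05)]:
    print(n,ray(p,u,v,z).round(3))
E
```

```text
377.39978351684766 280.0637198513581 209.90453915334297 [ 0.3   -0.467  0.374] [[0.426, -0.905, 0.001], [-0.868, -0.409, 0.282], [-0.255, -0.121, -0.959]]
t2 ((128.52183532714844, 231.6637725830078), (39.252620697021484, 79.23213958740234), 82.40535736083984) [[0.508, 0.439, 0.016], [0.529, 0.251, 0.016], [0.435, 0.238, 0.016], [0.415, 0.423, 0.016]] [0.472 0.338 0.016] [np.float64(0.094), np.float64(0.189), np.float64(0.095), np.float64(0.186)]
t3 ((407.5, 207.5), (71.0, 79.0), 90.0) [[0.602, -0.241, 0.016], [0.598, -0.433, 0.016], [0.425, -0.42, 0.016], [0.43, -0.232, 0.016]] [ 0.514 -0.331  0.016] [np.float64(0.172), np.float64(0.192), np.float64(0.173), np.float64(0.188)]
lg [ 0.506 -0.     0.034]
pump [0.654 0.001 0.042]
sol [0.664 0.119 0.06 ]
sg [ 0.674 -0.139  0.034]
knob [0.481 0.127 0.036]
sv [ 0.505 -0.129  0.05 ]
```

View pics/w0.png

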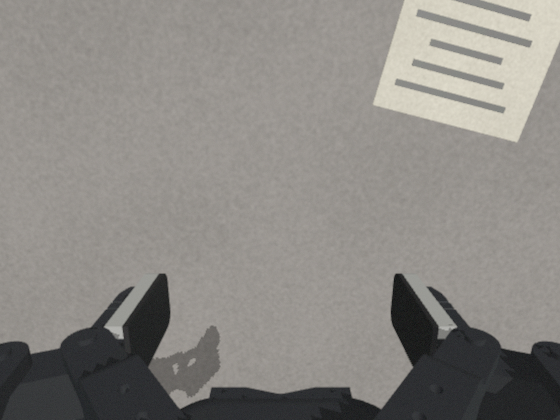

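Emit:
servo_tool(
  motion=[
    [[30, 0, 0, 0, 0, -0.145], [30, 0, 0, 0, 0, -0.145], [30, 0, 0, 0, 0, -0.145], [30, 0, 0, 0, 0, -0.145], [30, 0, 0, 0, 0, -0.145]],
  ],
)

```text
time: 1.5
ee_pos: [0.3449, -0.3986, 0.25]
tcp_rot: [-180.0, -0.0, 67.1]
wrist_force: [0.2, -0.5, -0.3]
opening: 0.0854
```

Emit:
servo_tool(
  motion=[
    [[30, 0, 0, 0, 0, -0.145], [30, 0, 0, 0, 0, -0.145], [30, 0, 0, 0, 0, -0.115], [20, 40, 0, 0, 0, 0], [20, 40, 0, 0, 0, 0]],
  ],
)

```text
time: 2.0
ee_pos: [0.4476, -0.272, 0.2512]
tcp_rot: [179.9, 0.1, 90.0]
wrist_force: [1.2, -0.2, -0.2]
opening: 0.0856
```

Emit:
servo_tool(
  motion=[
    [[0, 20, 0, 0, 0, 0], [0, 0, 0, 0, 0, 0]],
  ],
)

```text
time: 2.2
ee_pos: [0.469, -0.2721, 0.2494]
tcp_rot: [-180.0, -0.0, 90.2]
wrist_force: [-0.9, 0.3, -1.0]
opening: 0.0855
```

```bash
python3 - <<'E'
from h import *
p=bot.camera("wrist");save(p,"w1");import pickle;pickle.dump(p,open("w1.pkl","wb"));print(bot.get_obs()["ee_pos"])
E
```

```text
[ 0.46769643 -0.27253979  0.24968833]
```

View pics/w1.png

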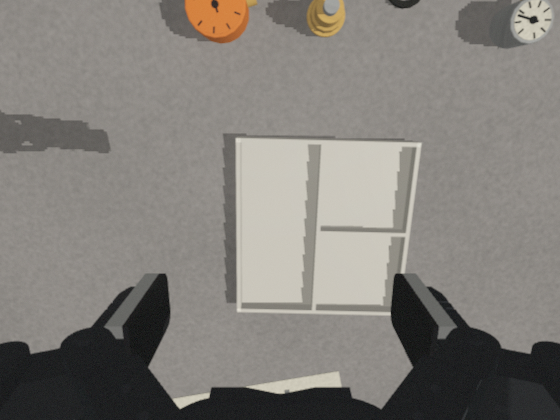

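Emit:
servo_tool(
  motion=[
    [[45, 20, 0, 0, 0, 0], [45, 20, 0, 0, 0, 0], [45, 20, 0, 0, 0, 0], [45, 20, 0, 0, 0, 0], [40, 20, 0, 0, 0, 0]],
  ],
)

```text
time: 2.75
ee_pos: [0.5667, -0.0518, 0.2508]
tcp_rot: [180.0, 0.0, 90.0]
wrist_force: [-0.2, -0.2, -0.3]
opening: 0.0856
```

Emit:
servo_tool(
  motion=[
    [[0, 0, 0, 0, 0, 0], [0, 0, 0, 0, 0, 0]],
  ],
)

```text
time: 2.95
ee_pos: [0.5666, -0.0529, 0.2503]
tcp_rot: [-180.0, 0.0, 90.1]
wrist_force: [0.3, -0.4, 0.8]
opening: 0.0852
```

```bash
python3 - <<'E'
from h import *
p=bot.camera("wrist");save(p,"w2");import pickle;pickle.dump(p,open("w2.pkl","wb"));print(bot.get_obs()["ee_pos"])
for l in "pump solenoid_valve large_gauge small_gauge knob safety_valve".split():
        print(l,[(np.round(d["rect"]).tolist(),round(d["confidence"],2)) for d in bot.look_for(p,l)][:4])
E
```

```text
[ 0.56640217 -0.05376924  0.25043609]
pump [([355.0, 65.0, 62.0, 94.0], 0.71), ([153.0, 332.0, 158.0, 79.0], 0.28)]
solenoid_valve [([387.0, 0.0, 23.0, 6.0], 0.38), ([154.0, 332.0, 158.0, 78.0], 0.21)]
large_gauge [([98.0, 219.0, 69.0, 59.0], 0.94), ([26.0, 2.0, 85.0, 49.0], 0.93), ([79.0, 117.0, 61.0, 63.0], 0.75), ([186.0, 81.0, 64.0, 66.0], 0.71)]
small_gauge [([368.0, 231.0, 40.0, 47.0], 0.94)]
knob []
safety_valve [([210.0, 234.0, 32.0, 38.0], 0.71)]
```

View pics/w2.png

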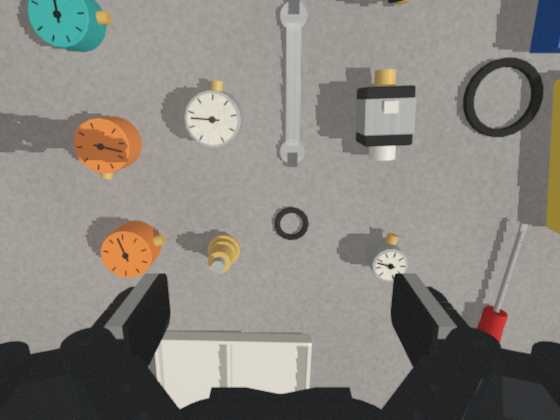

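```bash
python3 - <<'E'
from h import *
import pickle
a=cv2.imread('pics/w2.png')
c=[cv2.resize(a[v-50:v+50,u-50:u+50],(400,400),interpolation=cv2.INTER_CUBIC) for u,v in [(212,112),(385,113)]]
d=cv2.resize(a[205:305,340:440],(400,400),interpolation=cv2.INTER_CUBIC)
cv2.imwrite('pics/c2.png',np.hstack(c));cv2.imwrite('pics/c2b.png',d)
p=pickle.load(open("w1.pkl","rb"));q=pickle.load(open("w2.pkl","rb"))
t=bot.camera("top")
for u,v in [(236,138),(420,143),(237,312)]: print("t3",ray(p,u,v,.016).round(4))
E
```

```text
t3 [ 0.4281 -0.2358  0.016 ]
t3 [ 0.6007 -0.2401  0.016 ]
t3 [ 0.4235 -0.4201  0.016 ]
```

View pics/c2.png

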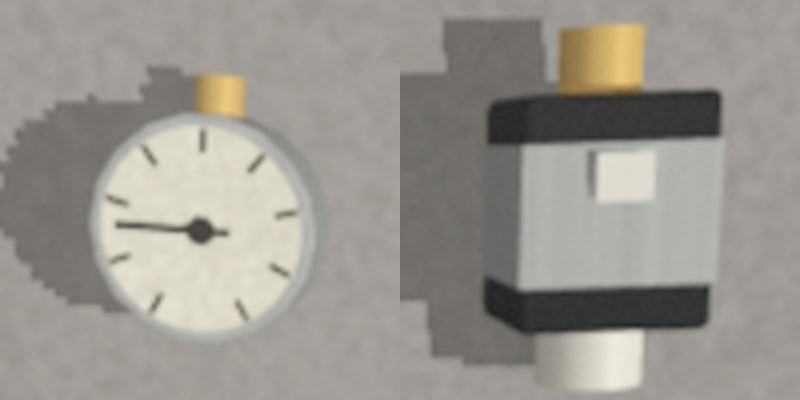

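View pics/c2b.png

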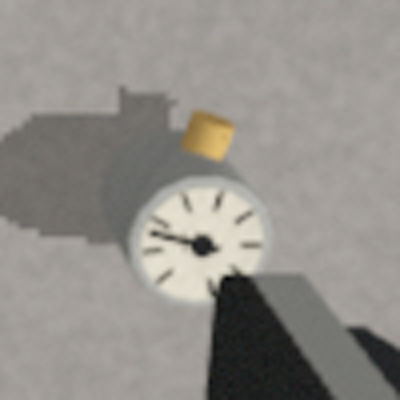

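```bash
python3 - <<'E'
from h import *
import pickle
q=pickle.load(open("w2.pkl","rb"))
P=[ray(q,335+u/4,63+v/4,.042) for u,v in [(118,106),(321,93),(308,326),(124,331)]]
for x in P:print("pump",x.round(4))
P=np.array(P);c=P.mean(0);d=(P[0]+P[1]-P[2]-P[3]);e=P[1]+P[2]-P[0]-P[3]
print(c.round(4),np.linalg.norm(d)/2,np.linalg.norm(e)/2,"x-axis yaw from +y (ccw) deg",np.degrees(np.arctan2(-d[0],d[1])),np.degrees(np.arctan2(e[1],e[0])))
print("ends",ray(q,335+200/4,63+27/4,.03).round(4),ray(q,335+190/4,63+388/4,.025).round(4))
for n,a,b in [("lg",(212.75,118.5),(217.2,81.5)),("sg",(390,265.75),(393.5,234))]:
    A=ray(q,*a,.034);B=ray(q,*b,.017);d=B-A;print(n,A.round(4),B.round(4),np.linalg.norm(d[:2]),np.degrees(np.arctan2(-d[0],d[1])))
print("sv",ray(q,219,266,.052).round(3))
E
```

```text
pump [0.6378 0.026  0.042 ]
pump [0.6801 0.0286 0.042 ]
pump [ 0.6822 -0.0197  0.042 ]
pump [ 0.6421 -0.0208  0.042 ]
[0.6605 0.0035 0.042 ] 0.04771709553916462 0.04125553515746577 x-axis yaw from +y (ccw) deg 3.856231465559679 2.5888007562135606
ends [0.6569 0.0424 0.03  ] [ 0.6621 -0.036   0.025 ]
lg [0.5079 0.0019 0.034 ] [0.5105 0.0333 0.017 ] 0.031555195317076866 -4.835764110445514
sg [ 0.6751 -0.1389  0.034 ] [ 0.6812 -0.112   0.017 ] 0.027621691485015885 -12.621162819102116
sv [ 0.51  -0.131  0.052]
```

Emit:
servo_tool(
  motion=[
    [[29, 47, 0, 0, 0, 0], [28, 47, 20, 0, 0, -0.058], [0, 0, 50, 0, 0, 0], [0, 0, 50, 0, 0, 0], [0, 0, 40, 0, 0, 0]],
  ],
)

```text
time: 3.85
ee_pos: [0.6493, -0.0028, 0.0896]
tcp_rot: [-179.9, -0.0, 93.3]
wrist_force: [0.2, -0.6, -0.7]
opening: 0.0853
```

Emit:
servo_tool(
  motion=[
    [[0, 0, 10, 0, 0, 0], [0, 0, 0, 0, 0, 0]],
  ],
)

```text
time: 4.05
ee_pos: [0.6491, -0.003, 0.0822]
tcp_rot: [-179.9, -0.0, 93.3]
wrist_force: [0.3, -0.1, 1.2]
opening: 0.0853
```

```bash
python3 - <<'E'
from h import *
p=bot.camera("wrist");save(p,"w3");p=bot.camera("side");cv2.imwrite("pics/s3.png",cv2.cvtColor(cv2.resize(p["color"][120:270,220:470],None,fx=3,fy=3),cv2.COLOR_RGB2BGR));print(bot.get_obs()["ee_pos"])
E
```

```text
[ 0.65095745 -0.00299563  0.0858925 ]
```

View pics/w3.png

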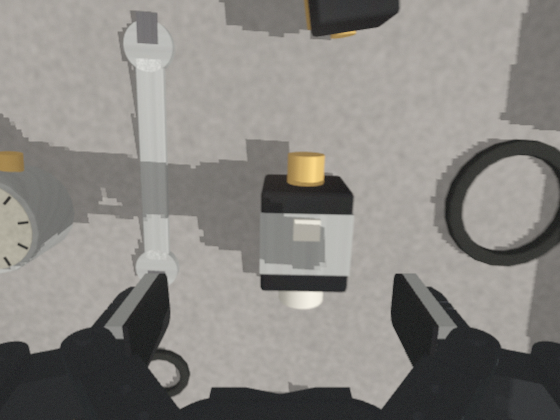

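View pics/s3.png

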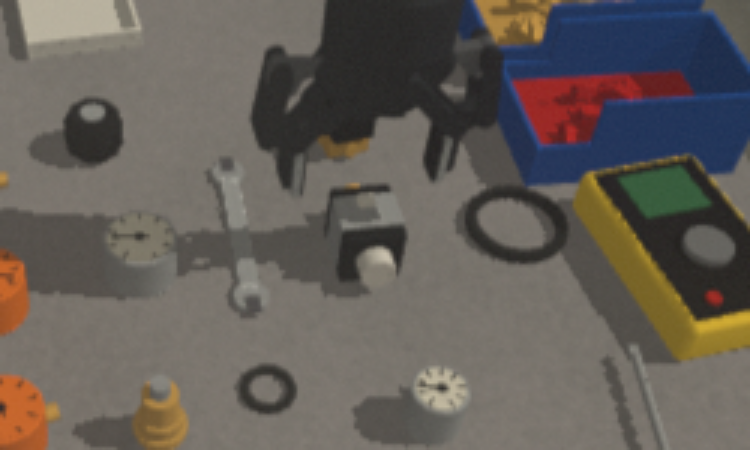

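Emit:
servo_tool(
  motion=[
    [[6, 10, 0, 0, 0, 0], [0, 0, 20, 0, 0, 0], [0, 0, 15, 0, 0, 0], [0, 0, 0, 0, 0, 0]],
  ],
)

```text
time: 4.55
ee_pos: [0.659, 0.0041, 0.0465]
tcp_rot: [-179.9, -0.0, 93.3]
wrist_force: [0.3, 0.5, 0.5]
opening: 0.0855
```

```bash
python3 - <<'E'
from h import *
p=bot.camera("wrist");save(p,"w4");
for i in range(3):
  p=bot.camera("side");o=bot.get_obs();print(o["ee_pos"],o["tcp_rot"])
E
```

```text
[0.65969459 0.00391448 0.048548  ] [-1.79999853e+02  7.57313456e-05  9.33249452e+01]
[0.65993474 0.00387954 0.04903328] [1.79951437e+02 1.00522780e-03 9.33206618e+01]
[0.66006514 0.00386307 0.04926118] [1.79922893e+02 3.91634454e-03 9.33229586e+01]
```

View pics/w4.png

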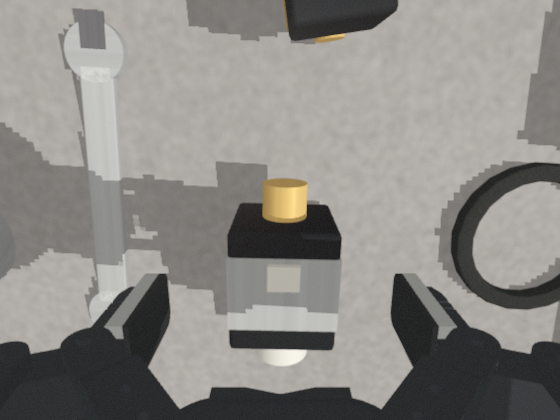

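Emit:
servo_tool(
  motion=[
    [[0, 0, 15, 0, 0, 0], [0, 0, 0, 0, 0, 0]],
  ],
)

```text
time: 4.95
ee_pos: [0.6586, 0.0038, 0.031]
tcp_rot: [-179.9, -0.0, 93.3]
wrist_force: [-0.8, 0.8, -1.0]
opening: 0.0854
```

Emit:
servo_tool(
  motion=[
    [[0, 0, 0, 0, 0, 0], [0, 0, 0, 0, 0, 0], [0, 0, 0, 0, 0, 0], [0, 0, 0, 0, 0, 0], [0, 0, 0, 0, 0, 0]],
  ],
  gripper=30,
  newtons=50,
)

```text
time: 5.45
ee_pos: [0.6599, 0.0038, 0.0337]
tcp_rot: [179.9, 0.0, 93.3]
wrist_force: [0.5, 0.3, 2.3]
opening: 0.0413
```

Emit:
servo_tool(
  motion=[
    [[0, 0, 0, 0, 0, 0], [0, 0, 0, 0, 0, 0], [0, 0, -10, 0, 0, 0], [0, 0, -20, 0, 0, 0], [0, 0, -20, 0, 0, 0]],
  ],
)

```text
time: 5.95
ee_pos: [0.6586, 0.0038, 0.0827]
tcp_rot: [-179.8, -0.0, 93.3]
wrist_force: [0.7, -0.2, -3.9]
opening: 0.0413
```

```bash
python3 - <<'E'
from h import *
p=bot.camera("wrist");save(p,"w5");
for i in range(3):
  p=bot.camera("side");o=bot.get_obs();print(o["ee_pos"],o["tcp_rot"],o["wrist_force"],o["opening"])
E
```

```text
[0.66053686 0.0038165  0.08581215] [1.79813164e+02 1.07714763e-02 9.33225295e+01] [ 0.37784998 -0.11306092 -3.53889783] 0.041168678398182036
[0.65997929 0.00382033 0.08393881] [1.79918531e+02 3.22670426e-03 9.33226151e+01] [ 0.6425342  -0.47626711 -4.57473758] 0.04108929175212873
[0.65936056 0.00382388 0.08254667] [-1.79969875e+02 -1.19850929e-03  9.33233194e+01] [-0.67161019  0.1186039  -4.29507989] 0.04110554184921627
```

View pics/w5.png

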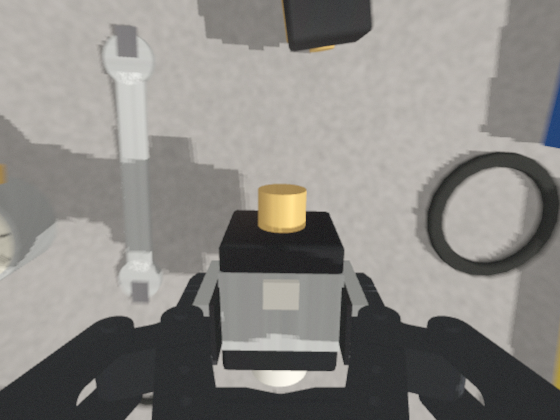

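Emit:
servo_tool(
  motion=[
    [[0, 0, -35, 0, 0, 0], [0, 0, -35, 0, 0, 0.082], [-18, -10, 0, 0, 0, 0], [-37, -20, 0, 0, 0, 0], [-37, -20, 0, 0, 0, 0]],
  ],
)

```text
time: 6.65
ee_pos: [0.6062, -0.0873, 0.1511]
tcp_rot: [-179.8, -0.0, 88.7]
wrist_force: [-0.4, -1.9, -3.8]
opening: 0.0411
```

Emit:
servo_tool(
  motion=[
    [[-37, -20, 0, 0, 0, 0], [-37, -20, 0, 0, 0, 0], [-37, -20, 0, 0, 0, 0], [-37, -20, 0, 0, 0, 0], [-37, -20, 0, 0, 0, 0]],
  ],
)

```text
time: 7.15
ee_pos: [0.5013, -0.2705, 0.1513]
tcp_rot: [-179.9, -0.1, 88.6]
wrist_force: [0.7, -0.6, -3.5]
opening: 0.0411
```

Emit:
servo_tool(
  motion=[
    [[-37, -20, 0, 0, 0, 0], [-20, -13, 0, 0, 0, 0], [-4, -2, 0, 0, 0, 0], [0, 0, 0, 0, 0, 0], [0, 0, 0, 0, 0, 0]],
  ],
)

```text
time: 7.65
ee_pos: [0.4666, -0.3289, 0.1522]
tcp_rot: [-179.9, -0.1, 88.6]
wrist_force: [0.4, -0.2, -3.7]
opening: 0.0411
```

```bash
cat > st.py <<'E'
from h import *
import sys
def mean():
    a=[]
    for i in range(4):
        bot.camera("side");o=bot.get_obs();a.append(np.r_[o["ee_pos"]*1000,o["tcp_rot"][2],o["wrist_force"],o["opening"]*1000])
    print(np.mean(a,0).round(1),o["time"])
if __name__=="__main__":
    p=bot.camera("wrist");save(p,sys.argv[1]);import pickle;pickle.dump(p,open(sys.argv[1]+".pkl","wb"));mean()
E
python3 st.py w6
```

```text
[ 4.670e+02 -3.288e+02  1.529e+02  8.870e+01  2.000e-01 -1.000e-01
 -3.600e+00  4.130e+01] 7.9
```

View pics/w6.png

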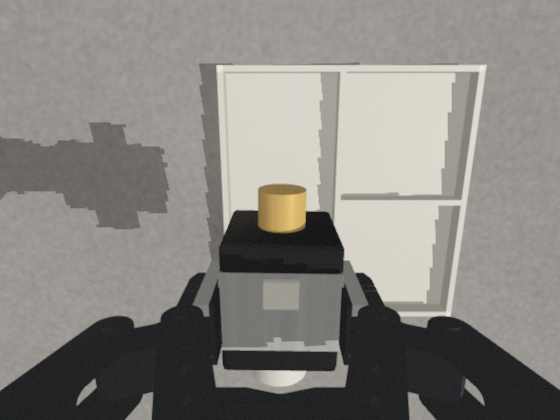

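Emit:
servo_tool(
  motion=[
    [[0, 0, 30, 0, 0, 0], [0, 0, 35, 0, 0, 0], [0, 0, 25, 0, 0, 0], [0, 0, 10, 0, 0, 0], [0, 0, 5, 0, 0, 0]],
  ],
)

```text
time: 8.4
ee_pos: [0.4664, -0.3292, 0.0475]
tcp_rot: [-179.9, -0.0, 88.7]
wrist_force: [0.0, 0.3, -3.0]
opening: 0.0412
```

Emit:
servo_tool(
  motion=[
    [[0, 0, 3, 0, 0, 0], [0, 0, 2, 0, 0, 0], [0, 0, 2, 0, 0, 0], [0, 0, 0, 0, 0, 0], [0, 0, 0, 0, 0, 0]],
  ],
)

```text
time: 8.9
ee_pos: [0.4666, -0.3298, 0.0415]
tcp_rot: [180.0, 0.0, 88.6]
wrist_force: [0.2, -0.4, -3.5]
opening: 0.0414
```

```bash
python3 st.py w7
```

```text
[ 4.666e+02 -3.297e+02  4.130e+01  8.860e+01  4.000e-01 -2.000e-01
 -3.500e+00  4.130e+01] 9.15
```

View pics/w7.png

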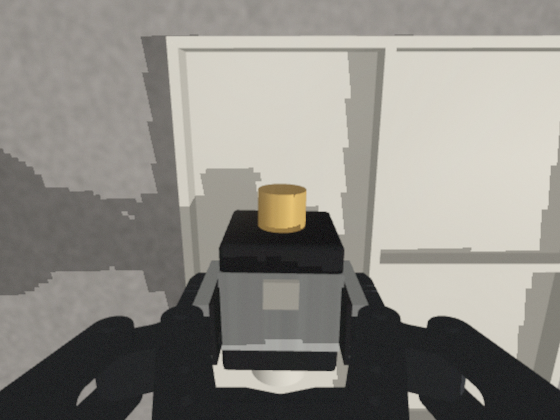

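Emit:
servo_tool(
  motion=[
    [[0, 0, 2, 0, 0, 0], [0, 0, 1, 0, 0, 0], [0, 0, 0, 0, 0, 0], [0, 0, 0, 0, 0, 0]],
  ],
)

```text
time: 9.55
ee_pos: [0.4664, -0.3296, 0.038]
tcp_rot: [-180.0, -0.0, 88.6]
wrist_force: [0.3, 0.5, -4.3]
opening: 0.0413
```

Emit:
servo_tool(
  motion=[
    [[0, 0, 0.7, 0, 0, 0], [0, 0, 0, 0, 0, 0], [0, 0, 0, 0, 0, 0]],
  ],
)

```text
time: 9.85
ee_pos: [0.4665, -0.3297, 0.0377]
tcp_rot: [180.0, 0.0, 88.6]
wrist_force: [-1.9, 1.0, 0.0]
opening: 0.0412
```

Emit:
servo_tool(
  motion=[
    [[0, 0, 0, 0, 0, 0], [0, 0, 0, 0, 0, 0], [0, 0, 0, 0, 0, 0]],
  ],
  gripper=54,
)

```text
time: 10.15
ee_pos: [0.4667, -0.3298, 0.0376]
tcp_rot: [180.0, 0.0, 88.6]
wrist_force: [0.8, 0.6, -0.6]
opening: 0.054
```

Emit:
servo_tool(
  motion=[
    [[0, 0, -5, 0, 0, 0], [0, 0, -20, 0, 0, 0], [0, 0, -40, 0, 0, 0], [0, 0, -45, 0, 0, 0], [0, 0, -45, 0, 0, 0]],
  ],
)

```text
time: 10.65
ee_pos: [0.4662, -0.3294, 0.1944]
tcp_rot: [180.0, 0.0, 88.6]
wrist_force: [0.5, -0.7, -0.6]
opening: 0.0536
```

```bash
python3 st.py w8
```

```text
[ 4.673e+02 -3.302e+02  1.957e+02  8.860e+01  0.000e+00 -3.000e-01
 -4.000e-01  5.410e+01] 10.9
```

View pics/w8.png

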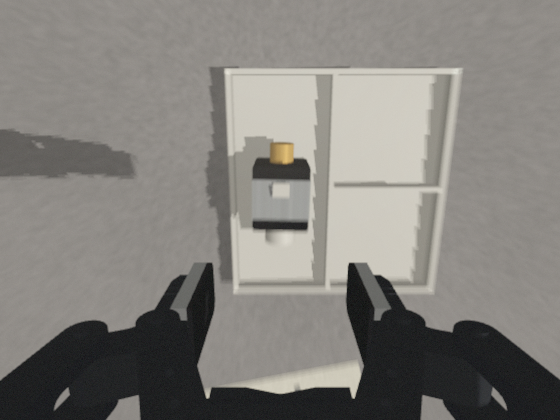

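Emit:
servo_tool(
  motion=[
    [[20, 2, 0, 0, 0, 0], [42, 4, 0, 0, 0, 0], [42, 4, 0, 0, 0, 0], [42, 4, 0, 0, 0, 0], [42, 4, 0, 0, 0, 0]],
  ],
  gripper=85,
)

```text
time: 11.4
ee_pos: [0.4882, -0.1404, 0.1908]
tcp_rot: [-179.9, -0.0, 88.6]
wrist_force: [0.8, -0.3, -0.3]
opening: 0.0849
```

Emit:
servo_tool(
  motion=[
    [[42, 4, 0, 0, 0, 0], [42, 4, 0, 0, 0, 0], [40, 4, 0, 0, 0, 0], [21, 3, 0, 0, 0, 0], [0, 0, 30, 0, 0, 0.06]],
  ],
)

```text
time: 11.9
ee_pos: [0.5086, 0.0051, 0.1638]
tcp_rot: [179.8, -0.0, 85.4]
wrist_force: [0.3, -0.4, 0.3]
opening: 0.0851
```

Emit:
servo_tool(
  motion=[
    [[0, 0, 40, 0, 0, 0], [0, 0, 30, 0, 0, 0], [0, 0, 0, 0, 0, 0], [0, 0, 0, 0, 0, 0]],
  ],
)

```text
time: 12.3
ee_pos: [0.5068, 0.0024, 0.0921]
tcp_rot: [-179.9, 0.0, 85.2]
wrist_force: [-0.4, -0.3, 0.8]
opening: 0.085
```

```bash
python3 st.py w9
```

```text
[ 5.083e+02  2.400e+00  9.410e+01  8.520e+01  3.000e-01 -2.000e-01
  1.000e-01  8.500e+01] 12.55
```

View pics/w9.png

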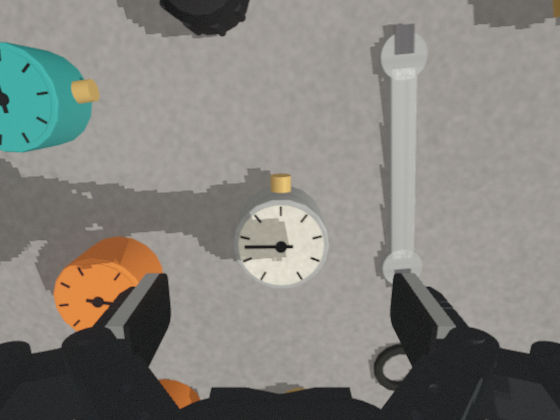

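Emit:
servo_tool(
  motion=[
    [[0, 0, 25, 0, 0, 0], [0, 0, 20, 0, 0, 0], [0, 0, 12, 0, 0, 0], [0, 0, 7, 0, 0, 0], [0, 0, 0, 0, 0, 0]],
  ],
  gripper=68,
)

```text
time: 13.05
ee_pos: [0.5073, 0.0025, 0.0282]
tcp_rot: [-180.0, 0.0, 85.2]
wrist_force: [0.4, 0.2, 0.0]
opening: 0.0679
```

Emit:
servo_tool(
  motion=[
    [[0, 0, 0, 0, 0, 0], [0, 0, 0, 0, 0, 0], [0, 0, 0, 0, 0, 0], [0, 0, 0, 0, 0, 0], [0, 0, 0, 0, 0, 0]],
  ],
  gripper=40,
  newtons=40,
)

```text
time: 13.55
ee_pos: [0.5082, 0.0025, 0.0297]
tcp_rot: [179.9, -0.0, 85.2]
wrist_force: [-0.7, 0.1, 6.0]
opening: 0.0486
```

```bash
python3 st.py w10
```

```text
[ 5.082e+02  2.500e+00  2.970e+01  8.520e+01 -9.000e-01  1.000e-01
  5.800e+00  4.870e+01] 13.8
```

View pics/w10.png

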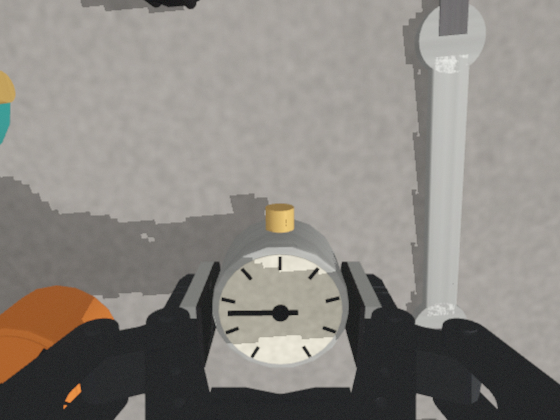

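Emit:
servo_tool(
  motion=[
    [[0, 0, -15, 0, 0, 0], [0, 0, -35, 0, 0, 0], [0, 0, -40, 0, 0, 0], [0, 0, -30, 0, 0, -0.06], [-20, 3, 0, 0, 0, 0]],
  ],
)

```text
time: 14.3
ee_pos: [0.5117, -0.0166, 0.1544]
tcp_rot: [179.6, -0.0, 88.9]
wrist_force: [0.0, -1.4, -1.6]
opening: 0.0488
```

Emit:
servo_tool(
  motion=[
    [[-42, 6, 0, 0, 0, 0], [-42, 6, 0, 0, 0, 0], [-42, 6, 0, 0, 0, 0], [-42, 6, 0, 0, 0, 0], [-42, 6, 0, 0, 0, 0]],
  ],
)

```text
time: 14.8
ee_pos: [0.5348, -0.23, 0.1495]
tcp_rot: [180.0, 0.0, 88.6]
wrist_force: [1.1, -0.2, -1.5]
opening: 0.0484
```

Emit:
servo_tool(
  motion=[
    [[-42, 6, 0, 0, 0, 0], [-42, 6, 0, 0, 0, 0], [-42, 5, 0, 0, 0, 0], [-21, 2, 0, 0, 0, 0], [0, 0, 0, 0, 0, 0]],
  ],
)

```text
time: 15.3
ee_pos: [0.5498, -0.3784, 0.1483]
tcp_rot: [-180.0, 0.0, 88.5]
wrist_force: [-0.5, 0.6, -1.3]
opening: 0.0485
```

```bash
python3 st.py w11
```

```text
[ 5.504e+02 -3.750e+02  1.489e+02  8.860e+01  0.000e+00  2.000e-01
 -1.500e+00  4.850e+01] 15.55
```

View pics/w11.png

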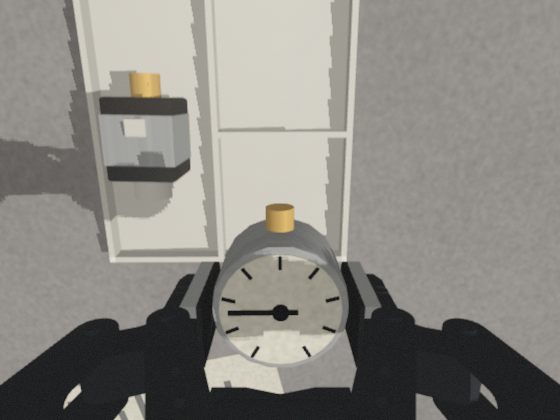

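Emit:
servo_tool(
  motion=[
    [[-2, 1, 35, 0, 0, 0], [0, 0, 40, 0, 0, 0], [0, 0, 22, 0, 0, 0], [0, 0, 10, 0, 0, 0], [0, 0, 4, 0, 0, 0]],
  ],
)

```text
time: 16.05
ee_pos: [0.5513, -0.3768, 0.0371]
tcp_rot: [-180.0, -0.0, 88.7]
wrist_force: [0.5, 0.2, -0.2]
opening: 0.0487
```

Emit:
servo_tool(
  motion=[
    [[0, 0, 1, 0, 0, 0], [0, 0, 0, 0, 0, 0], [0, 0, 0, 0, 0, 0], [0, 0, 0, 0, 0, 0]],
  ],
)

```text
time: 16.45
ee_pos: [0.5517, -0.378, 0.0374]
tcp_rot: [179.9, 0.0, 88.6]
wrist_force: [-0.7, 0.2, -1.1]
opening: 0.0485
```

```bash
python3 st.py w12
```

```text
[ 5.514e+02 -3.778e+02  3.670e+01  8.860e+01 -2.000e-01  2.000e-01
 -1.200e+00  4.870e+01] 16.7
```

View pics/w12.png

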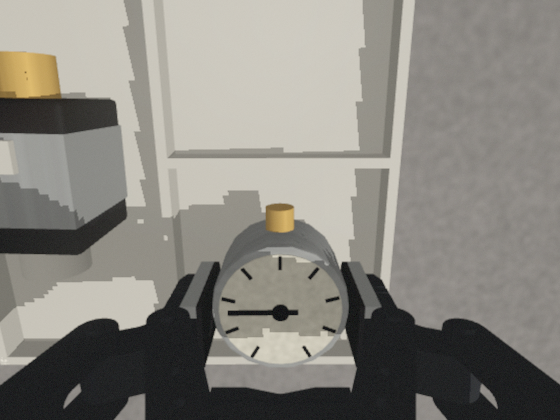

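Emit:
servo_tool(
  motion=[
    [[0, 0, 2, 0, 0, 0], [0, 0, 0.7, 0, 0, 0], [0, 0, 0, 0, 0, 0], [0, 0, 0, 0, 0, 0]],
  ],
)

```text
time: 17.1
ee_pos: [0.5513, -0.3777, 0.0338]
tcp_rot: [-180.0, 0.0, 88.6]
wrist_force: [-0.5, 1.6, 1.0]
opening: 0.0487
```

Emit:
servo_tool(
  motion=[
    [[0, 0, 0.6, 0, 0, 0], [0, 0, 0, 0, 0, 0], [0, 0, 0, 0, 0, 0]],
  ],
)

```text
time: 17.4
ee_pos: [0.5513, -0.3777, 0.0337]
tcp_rot: [180.0, 0.0, 88.6]
wrist_force: [-3.6, 2.3, 5.7]
opening: 0.0489
```

Contact. Release, retreat and look.

Emit:
servo_tool(
  motion=[
    [[0, 0, 0, 0, 0, 0], [0, 0, 0, 0, 0, 0], [0, 0, 0, 0, 0, 0]],
  ],
  gripper=58,
)

```text
time: 17.7
ee_pos: [0.5514, -0.3777, 0.0329]
tcp_rot: [-180.0, -0.0, 88.6]
wrist_force: [-0.1, -0.7, 0.3]
opening: 0.0581
```

Emit:
servo_tool(
  motion=[
    [[0, 0, -5, 0, 0, 0], [0, 0, -20, 0, 0, 0], [0, 0, -40, 0, 0, 0], [0, 0, -45, 0, 0, 0], [0, 0, -45, 0, 0, 0]],
  ],
)

```text
time: 18.2
ee_pos: [0.5511, -0.3775, 0.19]
tcp_rot: [-180.0, -0.0, 88.6]
wrist_force: [1.1, -0.8, 0.2]
opening: 0.0581
```

```bash
python3 st.py w13
```

```text
[ 5.522e+02 -3.783e+02  1.916e+02  8.860e+01  6.000e-01 -0.000e+00
 -5.000e-01  5.800e+01] 18.45
```

View pics/w13.png

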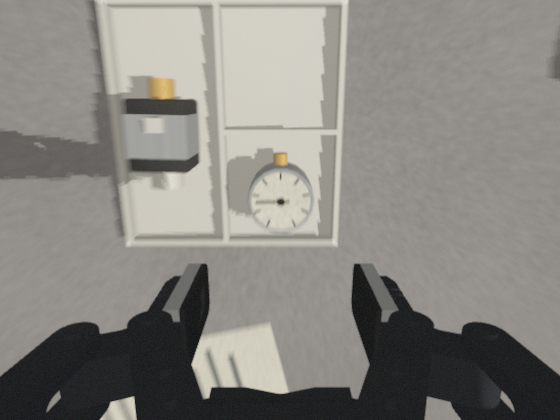

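Emit:
servo_tool(
  motion=[
    [[20, -3, 0, 0, 0, 0], [44, -7, 0, 0, 0, 0], [44, -7, 0, 0, 0, 0], [44, -7, 0, 0, 0, 0], [44, -7, 0, 0, 0, 0]],
  ],
  gripper=85,
)

```text
time: 18.95
ee_pos: [0.5238, -0.1792, 0.1861]
tcp_rot: [-179.8, -0.1, 88.6]
wrist_force: [1.0, -0.2, 0.7]
opening: 0.0853
```

Emit:
servo_tool(
  motion=[
    [[44, -7, 0, 0, 0, 0], [44, -7, 0, 0, 0, 0], [44, -7, 0, 0, 0, 0], [44, -8, 0, 0, 0, 0], [44, -8, 0, 0, 0, 0]],
  ],
)

```text
time: 19.45
ee_pos: [0.492, 0.0414, 0.1863]
tcp_rot: [-179.9, 0.0, 88.6]
wrist_force: [1.4, 0.3, 0.6]
opening: 0.085
```

Emit:
servo_tool(
  motion=[
    [[44, -8, 0, 0, 0, 0], [43, -7, 0, 0, 0, 0], [0, 0, 30, 0, 0, 0], [0, 0, 40, 0, 0, 0], [0, 0, 20, 0, 0, 0]],
  ],
)

```text
time: 19.95
ee_pos: [0.4781, 0.1272, 0.0932]
tcp_rot: [-179.7, 0.1, 88.7]
wrist_force: [-0.5, -0.4, -0.4]
opening: 0.0851
```

Emit:
servo_tool(
  motion=[
    [[0, 0, 0, 0, 0, 0], [0, 0, 0, 0, 0, 0]],
  ],
)

```text
time: 20.15
ee_pos: [0.4799, 0.127, 0.0977]
tcp_rot: [-179.9, 0.0, 88.6]
wrist_force: [-0.0, -0.5, -0.0]
opening: 0.0847
```

```bash
python3 st.py w14
```

```text
[4.811e+02 1.272e+02 9.930e+01 8.860e+01 3.000e-01 1.000e-01 1.000e-01
 8.500e+01] 20.4
```

View pics/w14.png

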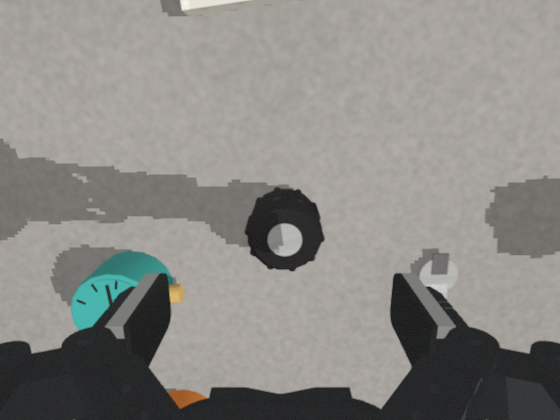

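```bash
python3 - <<'E'
from h import *
import pickle
p=pickle.load(open("w14.pkl","rb"))
print(ray(p,285,240,.036),ray(p,285,230,.030), "turq stub tip",ray(p,184,293,.014),"turq c",ray(p,108,298,.034))
E
```

```text
[0.48275076 0.12733586 0.036     ] [0.4828932 0.1307703 0.03     ] turq stub tip [0.42013741 0.08564109 0.014     ] turq c [0.38346963 0.09446342 0.034     ]
```

Emit:
servo_tool(
  motion=[
    [[1, 2, 20, 0, 0, 0], [0, 0, 25, 0, 0, 0], [0, 0, 18, 0, 0, 0], [0, 0, 10, 0, 0, 0], [0, 0, 0, 0, 0, 0]],
  ],
  gripper=62,
)

```text
time: 20.9
ee_pos: [0.482, 0.1279, 0.0244]
tcp_rot: [-179.9, 0.0, 88.6]
wrist_force: [-0.6, 0.6, 0.8]
opening: 0.0618
```

Emit:
servo_tool(
  motion=[
    [[0, 0, 0, 0, 0, 0], [0, 0, 0, 0, 0, 0], [0, 0, 0, 0, 0, 0], [0, 0, 0, 0, 0, 0], [0, 0, 0, 0, 0, 0]],
  ],
  gripper=34,
  newtons=30,
)

```text
time: 21.4
ee_pos: [0.4833, 0.1283, 0.0265]
tcp_rot: [179.9, -0.0, 88.6]
wrist_force: [-0.0, -0.3, 5.9]
opening: 0.04
```

```bash
python3 st.py w15
```

```text
[ 4.833e+02  1.283e+02  2.650e+01  8.860e+01 -1.000e+00 -3.000e-01
  6.400e+00  3.970e+01] 21.65
```

View pics/w15.png

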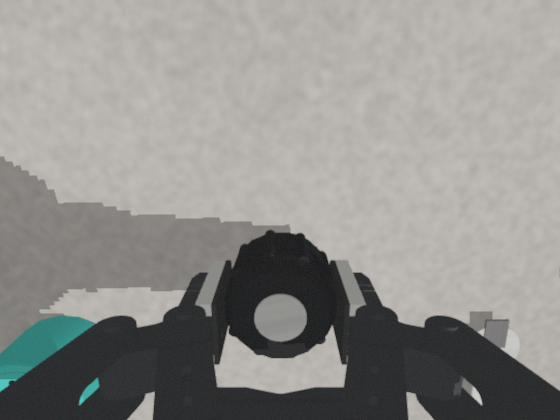

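Emit:
servo_tool(
  motion=[
    [[0, 0, -15, 0, 0, 0], [0, 0, -35, 0, 0, 0], [0, 0, -40, 0, 0, 0], [0, 0, -30, 0, 0, 0], [-20, 4, 0, 0, 0, 0]],
  ],
)

```text
time: 22.15
ee_pos: [0.4877, 0.1095, 0.151]
tcp_rot: [179.6, -0.1, 88.7]
wrist_force: [1.7, -0.7, -1.6]
opening: 0.0394
```

Emit:
servo_tool(
  motion=[
    [[-42, 8, 0, 0, 0, 0], [-42, 8, 0, 0, 0, 0], [-42, 8, 0, 0, 0, 0], [-42, 8, 0, 0, 0, 0], [-42, 8, 0, 0, 0, 0]],
  ],
)

```text
time: 22.65
ee_pos: [0.521, -0.1046, 0.1464]
tcp_rot: [179.9, 0.0, 88.6]
wrist_force: [0.4, 0.2, -1.3]
opening: 0.0401
```

Emit:
servo_tool(
  motion=[
    [[-42, 8, 0, 0, 0, 0], [-42, 8, 0, 0, 0, 0], [-42, 8, 0, 0, 0, 0], [-38, 8, 0, 0, 0, 0], [-18, 4, 0, 0, 0, 0]],
  ],
)

```text
time: 23.15
ee_pos: [0.5525, -0.2887, 0.1458]
tcp_rot: [180.0, 0.0, 88.5]
wrist_force: [-0.1, 0.8, -1.3]
opening: 0.0398
```

Emit:
servo_tool(
  motion=[
    [[0, 0, 0, 0, 0, 0], [0, 0, 0, 0, 0, 0]],
  ],
)

```text
time: 23.35
ee_pos: [0.5524, -0.2857, 0.1456]
tcp_rot: [-180.0, -0.0, 88.6]
wrist_force: [0.3, 0.6, -0.5]
opening: 0.0396
```

```bash
python3 st.py w16
```

```text
[ 5.526e+02 -2.848e+02  1.456e+02  8.870e+01 -2.000e-01 -1.000e-01
 -1.600e+00  3.970e+01] 23.6
```

View pics/w16.png

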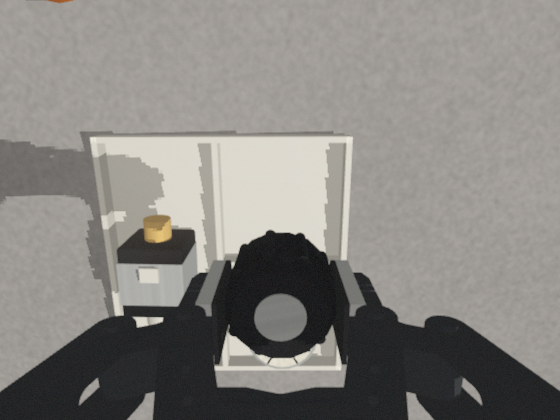

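Emit:
servo_tool(
  motion=[
    [[0, 0, 35, 0, 0, 0], [0, 0, 38, 0, 0, 0], [0, 0, 22, 0, 0, 0], [0, 0, 10, 0, 0, 0], [0, 0, 4, 0, 0, 0]],
  ],
)

```text
time: 24.1
ee_pos: [0.5523, -0.2851, 0.0356]
tcp_rot: [-179.9, -0.0, 88.7]
wrist_force: [0.3, -0.4, -0.2]
opening: 0.0399
```

Emit:
servo_tool(
  motion=[
    [[0, 0, 1, 0, 0, 0], [0, 0, 0, 0, 0, 0], [0, 0, 0, 0, 0, 0], [0, 0, 0, 0, 0, 0]],
  ],
)

```text
time: 24.5
ee_pos: [0.553, -0.2859, 0.0361]
tcp_rot: [179.9, 0.0, 88.6]
wrist_force: [-0.6, -0.2, -1.2]
opening: 0.0397
```

```bash
python3 st.py w17
```

```text
[ 5.527e+02 -2.858e+02  3.540e+01  8.860e+01 -5.000e-01  1.000e-01
 -8.000e-01  3.990e+01] 24.75
```

View pics/w17.png

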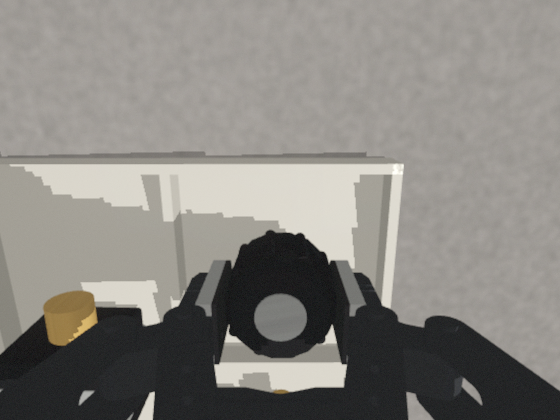

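Emit:
servo_tool(
  motion=[
    [[0, 0, 3, 0, 0, 0], [0, 0, 1, 0, 0, 0], [0, 0, 0.5, 0, 0, 0], [0, 0, 0, 0, 0, 0], [0, 0, 0, 0, 0, 0]],
  ],
)

```text
time: 25.25
ee_pos: [0.5525, -0.2857, 0.0306]
tcp_rot: [-180.0, 0.0, 88.6]
wrist_force: [0.0, 0.2, -0.4]
opening: 0.0396
```

Emit:
servo_tool(
  motion=[
    [[0, 0, 0.6, 0, 0, 0], [0, 0, 0, 0, 0, 0], [0, 0, 0, 0, 0, 0]],
  ],
)

```text
time: 25.55
ee_pos: [0.5526, -0.2857, 0.0305]
tcp_rot: [180.0, 0.0, 88.6]
wrist_force: [-1.9, 0.3, 4.9]
opening: 0.0399
```

Emit:
servo_tool(
  motion=[
    [[0, 0, 0, 0, 0, 0], [0, 0, 0, 0, 0, 0], [0, 0, 0, 0, 0, 0]],
  ],
  gripper=51,
)

```text
time: 25.85
ee_pos: [0.5526, -0.2857, 0.0298]
tcp_rot: [-180.0, -0.0, 88.6]
wrist_force: [-0.1, 0.1, -0.2]
opening: 0.0511
```

Emit:
servo_tool(
  motion=[
    [[0, 0, -5, 0, 0, 0], [0, 0, -20, 0, 0, 0], [0, 0, -40, 0, 0, 0], [0, 0, -45, 0, 0, 0], [0, 0, -45, 0, 0, 0]],
  ],
)

```text
time: 26.35
ee_pos: [0.5522, -0.2855, 0.1869]
tcp_rot: [-180.0, -0.0, 88.6]
wrist_force: [1.3, -0.6, -0.2]
opening: 0.051
```

```bash
python3 st.py w18
```

```text
[ 5.535e+02 -2.862e+02  1.884e+02  8.860e+01 -1.000e-01 -2.000e-01
 -7.000e-01  5.110e+01] 26.6
```

View pics/w18.png

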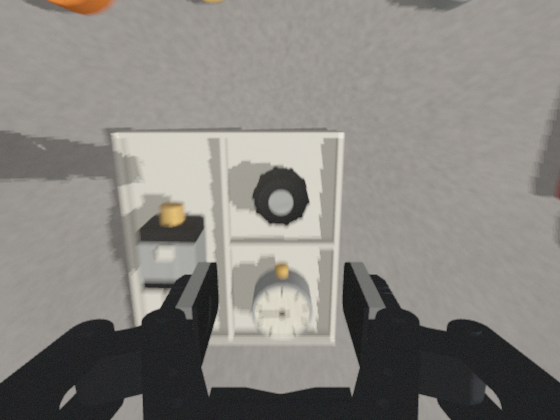

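Emit:
servo_tool(
  motion=[
    [[20, 5, 0, 0, 0, 0], [42, 10, 0, 0, 0, 0], [42, 10, 0, 0, 0, 0], [42, 10, 0, 0, 0, 0], [42, 11, 0, 0, 0, 0]],
  ],
  gripper=85,
)

```text
time: 27.1
ee_pos: [0.6025, -0.0972, 0.1832]
tcp_rot: [-179.8, -0.0, 88.6]
wrist_force: [1.5, -0.1, -0.8]
opening: 0.0854
```

Emit:
servo_tool(
  motion=[
    [[42, 11, 0, 0, 0, 0], [42, 11, 0, 0, 0, 0], [42, 11, 0, 0, 0, 0], [40, 10, 0, 0, 0, 0], [35, 9, 0, 0, 0, 0]],
  ],
)

```text
time: 27.6
ee_pos: [0.6594, 0.1029, 0.1829]
tcp_rot: [-179.8, 0.0, 88.7]
wrist_force: [-0.2, -0.1, -0.2]
opening: 0.0849
```

Emit:
servo_tool(
  motion=[
    [[18, 4, 0, 0, 0, 0], [0, 0, 0, 0, 0, 0], [0, 0, 0, 0, 0, 0]],
  ],
)

```text
time: 27.9
ee_pos: [0.6639, 0.1183, 0.1839]
tcp_rot: [-179.9, 0.0, 88.6]
wrist_force: [-0.1, -0.1, 0.4]
opening: 0.0849
```

```bash
python3 st.py w19
```

```text
[ 6.641e+02  1.174e+02  1.850e+02  8.850e+01 -0.000e+00 -3.000e-01
  0.000e+00  8.510e+01] 28.15
```

View pics/w19.png

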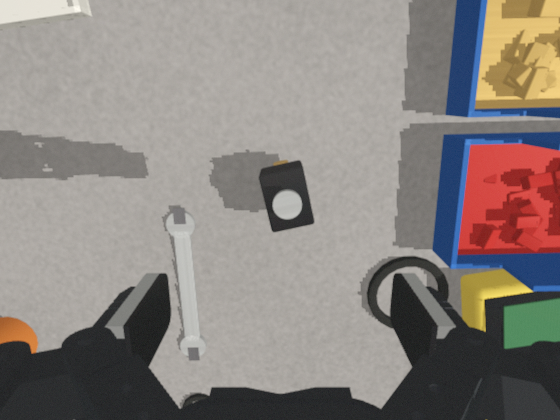

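```bash
python3 - <<'E'
import cv2
a=cv2.imread('pics/w19.png');cv2.imwrite('pics/c19.png',cv2.resize(a[145:245,240:340],(500,500),interpolation=cv2.INTER_CUBIC))
E
```

```text
(no output)
```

View pics/c19.png

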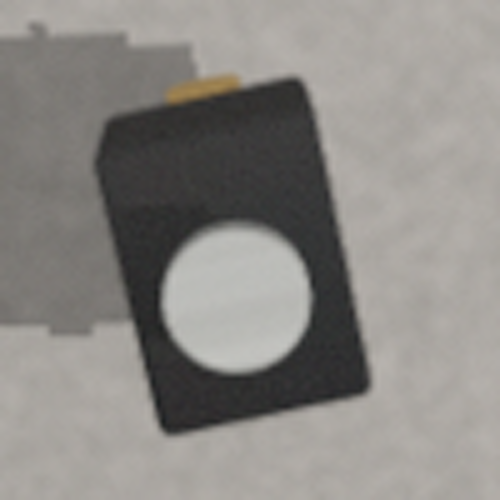

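```bash
python3 - <<'E'
from h import *
import pickle
p=pickle.load(open("w19.pkl","rb"))
f=lambda u,v,z:ray(p,240+u/5,145+v/5,z)
BL,BR,TL=f(164,434,.048),f(371,390,.048),f(98,163,.048)
print(BL,BR,TL,np.linalg.norm(BR-BL),np.linalg.norm(TL-BL))
d=BR-BL;print(np.degrees(np.arctan2(d[1],d[0])));d=TL-BL;print(np.degrees(np.arctan2(-d[0],d[1])))
print((BR+TL)/2,f(237,298,.06),"bin",ray(p,408,60,0),ray(p,440,250,.0),ray(p,458,60,.05))
E
```

```text
[0.65820399 0.09664965 0.048     ] [0.68842293 0.10270217 0.048     ] [0.65016066 0.13712331 0.048     ] 0.03081910749428468 0.0412651397574967
11.32584248450356
11.239943797101729
[0.6692918  0.11991274 0.048     ] [0.66910297 0.12040141 0.06      ] bin [0.763705   0.21555896 0.        ] [0.80297454 0.05893105 0.        ] [0.779673   0.21064829 0.05      ]
```

Emit:
servo_tool(
  motion=[
    [[3, 5, 0, 0, 0, -0.111], [0, 0, 0, 0, 0, -0.111], [0, 0, 25, 0, 0, 0], [0, 0, 40, 0, 0, 0], [0, 0, 20, 0, 0, 0]],
  ],
  gripper=68,
)

```text
time: 28.65
ee_pos: [0.6683, 0.1206, 0.097]
tcp_rot: [-179.8, 0.0, 101.3]
wrist_force: [0.2, -0.5, -1.2]
opening: 0.0677
```

Emit:
servo_tool(
  motion=[
    [[0, 0, 0, 0, 0, 0], [0, 0, 0, 0, 0, 0]],
  ],
)

```text
time: 28.85
ee_pos: [0.6694, 0.1211, 0.1009]
tcp_rot: [180.0, -0.0, 101.3]
wrist_force: [-0.7, -0.2, 0.3]
opening: 0.0682
```

```bash
python3 st.py w20
```

```text
[ 6.702e+02  1.216e+02  1.021e+02  1.013e+02 -2.000e-01  1.000e-01
 -2.000e-01  6.790e+01] 29.1
```

View pics/w20.png

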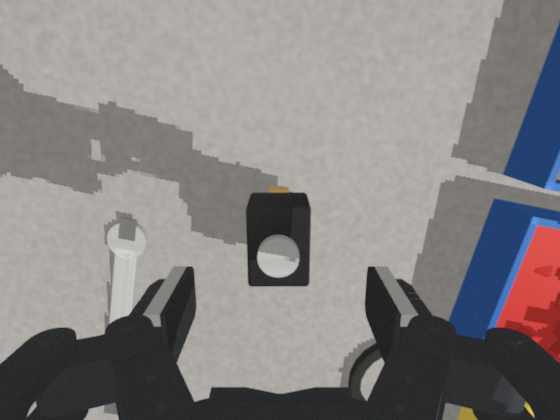

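Emit:
servo_tool(
  motion=[
    [[-1, 0, 20, 0, 0, 0], [0, 0, 25, 0, 0, 0], [0, 0, 15, 0, 0, 0], [0, 0, 6, 0, 0, 0], [0, 0, 0, 0, 0, 0]],
  ],
)

```text
time: 29.6
ee_pos: [0.6693, 0.1206, 0.0336]
tcp_rot: [-179.9, -0.0, 101.3]
wrist_force: [0.1, -0.4, -0.3]
opening: 0.0677
```

Emit:
servo_tool(
  motion=[
    [[0, 0, 0, 0, 0, 0], [0, 0, 0, 0, 0, 0], [0, 0, 0, 0, 0, 0], [0, 0, 0, 0, 0, 0], [0, 0, 0, 0, 0, 0]],
  ],
  gripper=22,
  newtons=40,
)

```text
time: 30.1
ee_pos: [0.6701, 0.1208, 0.0354]
tcp_rot: [179.9, 0.0, 101.3]
wrist_force: [-0.8, 0.1, 5.9]
opening: 0.0312
```

```bash
python3 st.py w21
```

```text
[ 6.701e+02  1.208e+02  3.540e+01  1.013e+02 -1.000e+00  1.000e-01
  6.300e+00  3.160e+01] 30.35
```

View pics/w21.png

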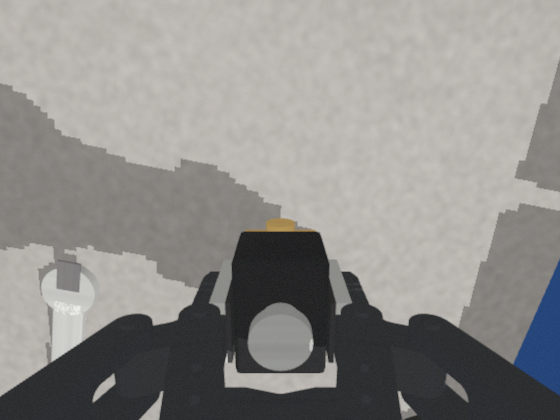

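Emit:
servo_tool(
  motion=[
    [[0, 0, -15, 0, 0, 0], [0, 0, -35, 0, 0, 0], [0, 0, -40, 0, 0, 0], [0, 0, -30, 0, 0, 0.087], [17, -10, 0, 0, 0, 0]],
  ],
)

```text
time: 30.85
ee_pos: [0.66, 0.1356, 0.1599]
tcp_rot: [179.5, -0.0, 96.1]
wrist_force: [-0.4, -0.0, -2.3]
opening: 0.0316
```

Emit:
servo_tool(
  motion=[
    [[35, -22, 0, 0, 0, 0], [35, -22, 0, 0, 0, 0], [35, -22, 0, 0, 0, 0], [35, -22, 0, 0, 0, 0], [35, -22, 0, 0, 0, 0]],
  ],
)

```text
time: 31.35
ee_pos: [0.5268, 0.2994, 0.1532]
tcp_rot: [-179.9, 0.0, 96.4]
wrist_force: [0.8, 0.8, -2.7]
opening: 0.0317
```

Emit:
servo_tool(
  motion=[
    [[35, -22, 0, 0, 0, 0], [35, -20, 0, 0, 0, 0], [21, -11, 0, 0, 0, 0], [0, 0, 0, 0, 0, 0], [0, 0, 0, 0, 0, 0]],
  ],
)

```text
time: 31.85
ee_pos: [0.4653, 0.383, 0.1534]
tcp_rot: [-179.9, 0.0, 96.5]
wrist_force: [1.1, -0.9, -2.4]
opening: 0.0315
```

```bash
python3 st.py w22
```

```text
[ 4.666e+02  3.820e+02  1.538e+02  9.630e+01 -1.000e-01 -2.000e-01
 -2.800e+00  3.140e+01] 32.1
```

View pics/w22.png

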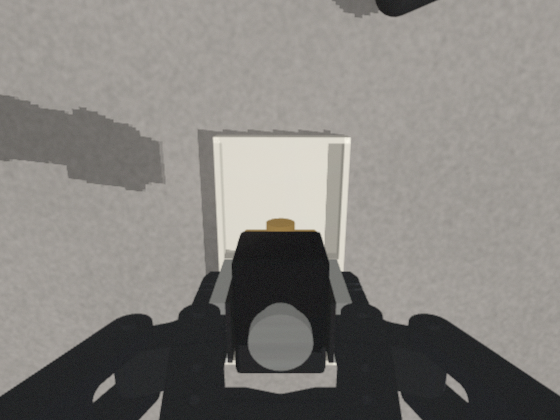

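```bash
python3 - <<'E'
from h import *
import pickle
p=pickle.load(open("w22.pkl","rb"))
a,b=ray(p,214,138,.016),ray(p,350,136,.016);print(a,b,(a+b)/2,np.degrees(np.arctan2((b-a)[1],(b-a)[0])))
E
```

```text
[0.41558089 0.42327243 0.016     ] [0.50772934 0.43505739 0.016     ] [0.46165511 0.42916491 0.016     ] 7.288049472113078
```

Emit:
servo_tool(
  motion=[
    [[0, 0, 35, 0, 0, 0], [0, 0, 38, 0, 0, 0], [0, 0, 22, 0, 0, 0], [0, 0, 10, 0, 0, 0], [0, 0, 4, 0, 0, 0]],
  ],
)

```text
time: 32.6
ee_pos: [0.4663, 0.3821, 0.0443]
tcp_rot: [-179.9, 0.0, 96.3]
wrist_force: [-0.4, 0.3, -1.4]
opening: 0.0316
```

Emit:
servo_tool(
  motion=[
    [[0, 0, 1, 0, 0, 0], [0, 0, 0, 0, 0, 0], [0, 0, 0, 0, 0, 0], [0, 0, 0, 0, 0, 0]],
  ],
)

```text
time: 33.0
ee_pos: [0.4666, 0.3831, 0.045]
tcp_rot: [179.9, -0.0, 96.4]
wrist_force: [-0.7, -0.1, -2.0]
opening: 0.0315
```

```bash
python3 st.py w23
```

```text
[466.4 382.9  44.4  96.4   0.    0.8  -2.5  31.5] 33.25
```

View pics/w23.png

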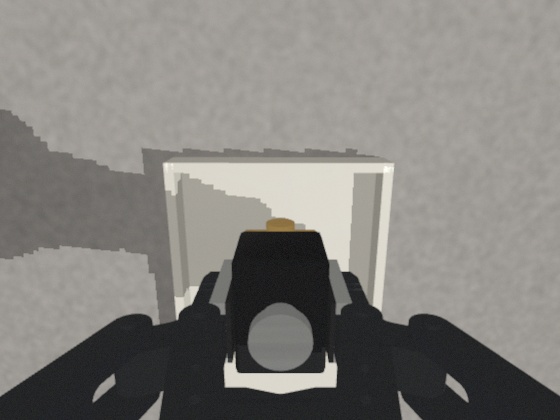

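Well centred; target TCP z ≈ 39.4 mm.

Emit:
servo_tool(
  motion=[
    [[0, 0, 3, 0, 0, 0], [0, 0, 1, 0, 0, 0], [0, 0, 0.7, 0, 0, 0], [0, 0, 0, 0, 0, 0], [0, 0, 0, 0, 0, 0]],
  ],
)

```text
time: 33.75
ee_pos: [0.4663, 0.3827, 0.0394]
tcp_rot: [180.0, -0.0, 96.4]
wrist_force: [-0.4, 0.1, -0.4]
opening: 0.0314
```

Emit:
servo_tool(
  motion=[
    [[0, 0, 0.6, 0, 0, 0], [0, 0, 0, 0, 0, 0], [0, 0, 0, 0, 0, 0]],
  ],
)

```text
time: 34.05
ee_pos: [0.4663, 0.3828, 0.0394]
tcp_rot: [180.0, -0.0, 96.4]
wrist_force: [-3.5, -2.8, 5.7]
opening: 0.0315
```

Emit:
servo_tool(
  motion=[
    [[0, 0, 0, 0, 0, 0], [0, 0, 0, 0, 0, 0], [0, 0, 0, 0, 0, 0]],
  ],
  gripper=44,
)

```text
time: 34.35
ee_pos: [0.4664, 0.3828, 0.0386]
tcp_rot: [180.0, -0.0, 96.4]
wrist_force: [0.5, 0.9, 0.7]
opening: 0.0438
```

Emit:
servo_tool(
  motion=[
    [[0, 0, -5, 0, 0, 0], [0, 0, -20, 0, 0, 0], [0, 0, -40, 0, 0, 0], [0, 0, -45, 0, 0, 0], [0, 0, -45, 0, 0, 0]],
  ],
)

```text
time: 34.85
ee_pos: [0.466, 0.3825, 0.1956]
tcp_rot: [-180.0, 0.0, 96.4]
wrist_force: [1.1, 0.8, 0.2]
opening: 0.0439
```

```bash
python3 st.py w24
```

```text
[ 4.671e+02  3.834e+02  1.970e+02  9.640e+01  1.000e-01  2.000e-01
 -6.000e-01  4.400e+01] 35.1
```

View pics/w24.png

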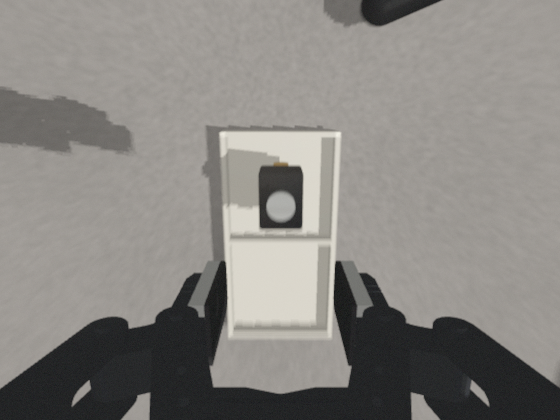

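Emit:
servo_tool(
  motion=[
    [[0, 0, 0, 0, 0, 0.111], [0, 0, 0, 0, 0, 0.111], [0, 0, 0, 0, 0, 0.111], [-18, 12, 0, 0, 0, 0], [-37, 25, 0, 0, 0, 0]],
  ],
  gripper=70,
)

```text
time: 35.6
ee_pos: [0.4891, 0.3217, 0.1914]
tcp_rot: [-179.9, 0.1, 77.5]
wrist_force: [0.5, 0.2, -0.8]
opening: 0.0704
```

Emit:
servo_tool(
  motion=[
    [[-37, 25, 0, 0, 0, 0], [-37, 25, 0, 0, 0, 0], [-37, 25, 0, 0, 0, 0], [-37, 25, 0, 0, 0, 0], [-37, 25, 0, 0, 0, 0]],
  ],
)

```text
time: 36.1
ee_pos: [0.5712, 0.111, 0.192]
tcp_rot: [-179.9, 0.1, 77.3]
wrist_force: [0.9, -0.6, 0.4]
opening: 0.0702
```

Emit:
servo_tool(
  motion=[
    [[-37, 25, 0, 0, 0, 0], [-37, 25, 0, 0, 0, 0], [-37, 25, 0, 0, 0, 0], [-37, 25, 0, 0, 0, 0], [-37, 25, 0, 0, 0, 0]],
  ],
)

```text
time: 36.6
ee_pos: [0.6524, -0.0968, 0.1918]
tcp_rot: [-179.8, 0.0, 77.3]
wrist_force: [1.2, 1.1, -0.1]
opening: 0.0697
```

Emit:
servo_tool(
  motion=[
    [[-20, 16, 0, 0, 0, 0], [-15, 11, 0, 0, 0, 0], [0, 0, 0, 0, 0, 0], [0, 0, 0, 0, 0, 0]],
  ],
)

```text
time: 37.0
ee_pos: [0.6707, -0.1351, 0.192]
tcp_rot: [-179.8, -0.0, 77.2]
wrist_force: [0.5, 0.9, -0.5]
opening: 0.0698
```

```bash
python3 st.py w25
```

```text
[ 6.710e+02 -1.341e+02  1.935e+02  7.730e+01  1.000e-01 -0.000e+00
  4.000e-01  7.000e+01] 37.25
```

View pics/w25.png

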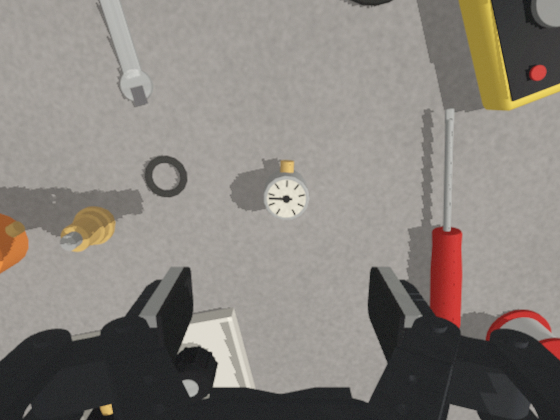

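```bash
python3 - <<'E'
from h import *
import pickle
p=pickle.load(open("w25.pkl","rb"))
A=ray(p,286.5,198,.034);B=ray(p,288,161,.016);d=B-A;print(A,B,np.degrees(np.arctan2(-d[0],d[1])))
print("screwdriver",ray(p,445,250,.02))
E
```

```text
[ 0.67523712 -0.13792313  0.034     ] [ 0.68224831 -0.11305474  0.016     ] -15.744829189018251
screwdriver [ 0.79517594 -0.21527042  0.02      ]
```

Emit:
servo_tool(
  motion=[
    [[-3, 5, 0, 0, 0, 0.03], [0, 0, 30, 0, 0, 0], [0, 0, 40, 0, 0, 0], [0, 0, 20, 0, 0, 0], [0, 0, 0, 0, 0, 0]],
  ],
  gripper=65,
)

```text
time: 37.75
ee_pos: [0.674, -0.1387, 0.1]
tcp_rot: [-179.7, 0.0, 75.5]
wrist_force: [-0.1, -0.5, 0.4]
opening: 0.0651
```

Emit:
servo_tool(
  motion=[
    [[0, 0, 0, 0, 0, 0], [0, 0, 0, 0, 0, 0]],
  ],
)

```text
time: 37.95
ee_pos: [0.6765, -0.1393, 0.106]
tcp_rot: [179.8, -0.0, 75.5]
wrist_force: [-0.2, 0.5, 0.9]
opening: 0.0654
```

```bash
python3 st.py w26
```

```text
[ 6.761e+02 -1.393e+02  1.052e+02  7.560e+01 -3.000e-01 -0.000e+00
  4.000e-01  6.510e+01] 38.2
```

View pics/w26.png

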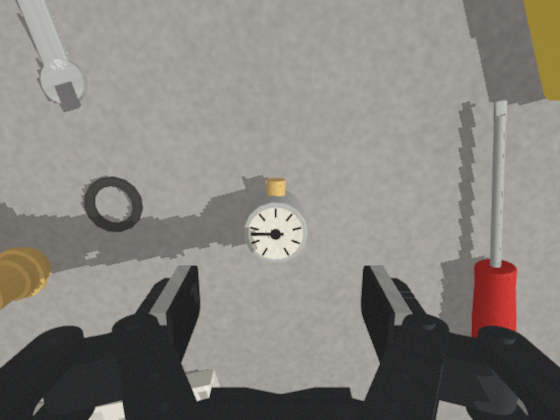

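Emit:
servo_tool(
  motion=[
    [[1, -1.5, 25, 0, 0, 0], [0, 0, 30, 0, 0, 0], [0, 0, 16, 0, 0, 0], [0, 0, 7, 0, 0, 0], [0, 0, 0, 0, 0, 0]],
  ],
  gripper=60,
)

```text
time: 38.7
ee_pos: [0.674, -0.1378, 0.0252]
tcp_rot: [-179.9, 0.0, 75.6]
wrist_force: [-1.1, 0.0, -0.6]
opening: 0.0598
```

Emit:
servo_tool(
  motion=[
    [[0, 0, 0, 0, 0, 0], [0, 0, 0, 0, 0, 0], [0, 0, 0, 0, 0, 0], [0, 0, 0, 0, 0, 0], [0, 0, 0, 0, 0, 0]],
  ],
  gripper=26,
  newtons=35,
)

```text
time: 39.2
ee_pos: [0.6752, -0.138, 0.0275]
tcp_rot: [179.8, -0.0, 75.6]
wrist_force: [0.1, 0.7, 6.1]
opening: 0.0352
```

```bash
python3 st.py w27
```

```text
[ 6.752e+02 -1.380e+02  2.750e+01  7.560e+01 -2.000e-01 -5.000e-01
  6.100e+00  3.490e+01] 39.45
```

View pics/w27.png

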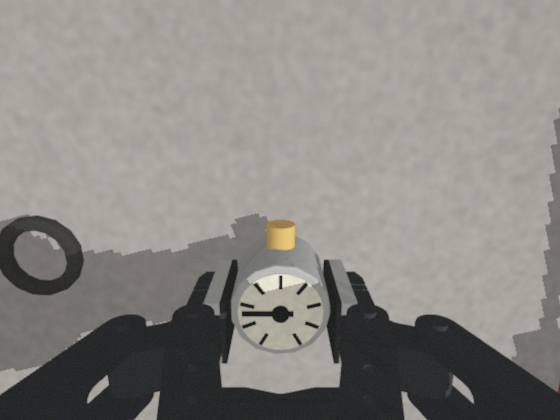

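Emit:
servo_tool(
  motion=[
    [[0, 0, -15, 0, 0, 0], [0, 0, -35, 0, 0, 0], [0, 0, -40, 0, 0, -0.121], [0, 0, -30, 0, 0, -0.121], [0, 0, 0, 0, 0, -0.121]],
  ],
)

```text
time: 39.95
ee_pos: [0.676, -0.1382, 0.1527]
tcp_rot: [179.5, 0.2, 96.6]
wrist_force: [0.4, -1.0, -2.1]
opening: 0.0351
```

Emit:
servo_tool(
  motion=[
    [[20, -7, 0, 0, 0, 0], [41, -13.5, 0, 0, 0, 0], [41, -13.5, 0, 0, 0, 0], [41, -13.5, 0, 0, 0, 0], [41, -13.5, 0, 0, 0, 0]],
  ],
)

```text
time: 40.45
ee_pos: [0.5924, 0.0396, 0.1468]
tcp_rot: [180.0, -0.0, 96.3]
wrist_force: [0.2, 1.1, -1.0]
opening: 0.0348
```

Emit:
servo_tool(
  motion=[
    [[41, -13.5, 0, 0, 0, 0], [41, -13.5, 0, 0, 0, 0], [41, -13.5, 0, 0, 0, 0], [41, -13.5, 0, 0, 0, 0], [41, -13.5, 0, 0, 0, 0]],
  ],
)

```text
time: 40.95
ee_pos: [0.5025, 0.236, 0.147]
tcp_rot: [179.9, -0.0, 96.4]
wrist_force: [1.0, 0.2, -1.1]
opening: 0.035
```

Emit:
servo_tool(
  motion=[
    [[41, -13.5, 0, 0, 0, 0], [21, -7, 0, 0, 0, 0], [0, 0, 0, 0, 0, 0], [0, 0, 0, 0, 0, 0]],
  ],
)

```text
time: 41.35
ee_pos: [0.4762, 0.2941, 0.1465]
tcp_rot: [180.0, 0.0, 96.4]
wrist_force: [1.2, -0.8, -1.1]
opening: 0.0349
```

```bash
python3 st.py w28
```

```text
[ 4.767e+02  2.930e+02  1.460e+02  9.630e+01  1.000e-01  3.000e-01
 -1.300e+00  3.500e+01] 41.6
```

View pics/w28.png

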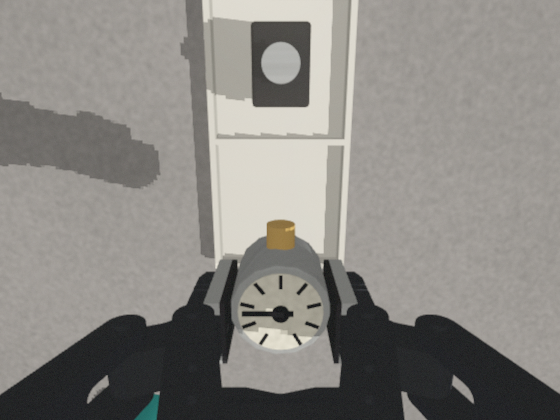

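Emit:
servo_tool(
  motion=[
    [[-2, 0, 35, 0, 0, 0], [0, 0, 38, 0, 0, 0], [0, 0, 22, 0, 0, 0], [0, 0, 10, 0, 0, 0], [0, 0, 4, 0, 0, 0]],
  ],
)

```text
time: 42.1
ee_pos: [0.4764, 0.2913, 0.0361]
tcp_rot: [-179.9, 0.0, 96.3]
wrist_force: [0.1, 0.3, -0.6]
opening: 0.0346
```

Emit:
servo_tool(
  motion=[
    [[0, 0, 1, 0, 0, 0], [0, 0, 0, 0, 0, 0], [0, 0, 0, 0, 0, 0], [0, 0, 0, 0, 0, 0]],
  ],
)

```text
time: 42.5
ee_pos: [0.4769, 0.2922, 0.0366]
tcp_rot: [179.9, -0.0, 96.4]
wrist_force: [0.0, 0.7, -0.6]
opening: 0.035
```

```bash
python3 st.py w29
```

```text
[ 4.766e+02  2.921e+02  3.600e+01  9.640e+01 -0.000e+00  1.000e-01
 -1.000e+00  3.500e+01] 42.75
```

View pics/w29.png

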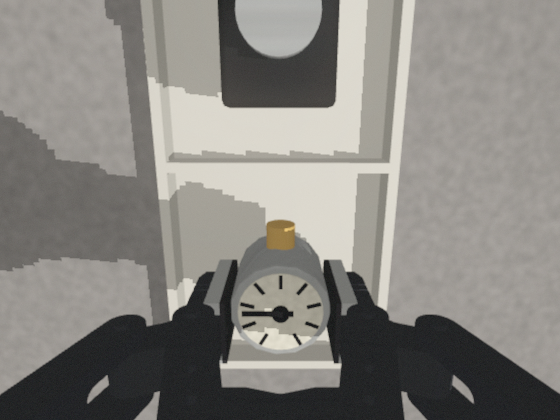

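Emit:
servo_tool(
  motion=[
    [[0, 0, 2.7, 0, 0, 0], [0, 0, 1, 0, 0, 0], [0, 0, 0.6, 0, 0, 0], [0, 0, 0, 0, 0, 0], [0, 0, 0, 0, 0, 0]],
  ],
)

```text
time: 43.25
ee_pos: [0.4765, 0.2919, 0.0316]
tcp_rot: [180.0, -0.0, 96.4]
wrist_force: [-2.6, -1.0, 1.9]
opening: 0.0349
```

Emit:
servo_tool(
  motion=[
    [[0, 0, 0.6, 0, 0, 0], [0, 0, 0, 0, 0, 0], [0, 0, 0, 0, 0, 0]],
  ],
)

```text
time: 43.55
ee_pos: [0.4764, 0.2919, 0.0315]
tcp_rot: [180.0, -0.0, 96.4]
wrist_force: [-3.2, -2.3, 7.5]
opening: 0.035
```

Emit:
servo_tool(
  motion=[
    [[0, 0, 0, 0, 0, 0], [0, 0, 0, 0, 0, 0], [0, 0, 0, 0, 0, 0]],
  ],
  gripper=47,
)

```text
time: 43.85
ee_pos: [0.4765, 0.292, 0.0306]
tcp_rot: [-180.0, 0.0, 96.4]
wrist_force: [0.2, 1.9, 1.2]
opening: 0.047
```

Emit:
servo_tool(
  motion=[
    [[0, 0, -5, 0, 0, 0], [0, 0, -20, 0, 0, 0], [0, 0, -40, 0, 0, 0], [0, 0, -45, 0, 0, 0], [0, 0, -45, 0, 0, 0]],
  ],
)

```text
time: 44.35
ee_pos: [0.4762, 0.2917, 0.1877]
tcp_rot: [-180.0, 0.0, 96.4]
wrist_force: [0.8, 0.8, 1.0]
opening: 0.0468
```

Emit:
servo_tool(
  motion=[
    [[-30, -20, 0, 0, 0, 0], [-30, -20, 0, 0, 0, 0], [0, 0, 0, 0, 0, 0], [0, 0, 0, 0, 0, 0]],
  ],
)

```text
time: 44.75
ee_pos: [0.4435, 0.2276, 0.1865]
tcp_rot: [179.9, -0.0, 96.3]
wrist_force: [-0.8, -0.3, 0.6]
opening: 0.0471
```

```bash
python3 st.py w30; python3 - <<'E'
from h import *
p=bot.camera("top");a=cv2.cvtColor(p["color"],cv2.COLOR_RGB2BGR);cv2.imwrite('pics/top30.png',cv2.resize(a[110:300,70:470],None,fx=2,fy=2,interpolation=cv2.INTER_CUBIC))
p=bot.camera("side");save(p,"s30")
E
```

```text
[ 4.436e+02  2.284e+02  1.857e+02  9.640e+01 -2.000e-01  3.000e-01
 -1.000e-01  4.700e+01] 45.0
```

View pics/w30.png

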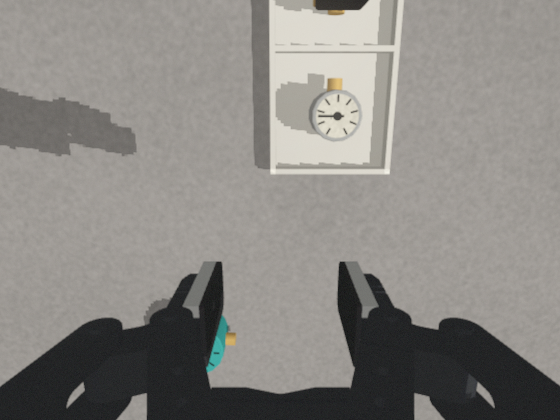

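View pics/top30.png

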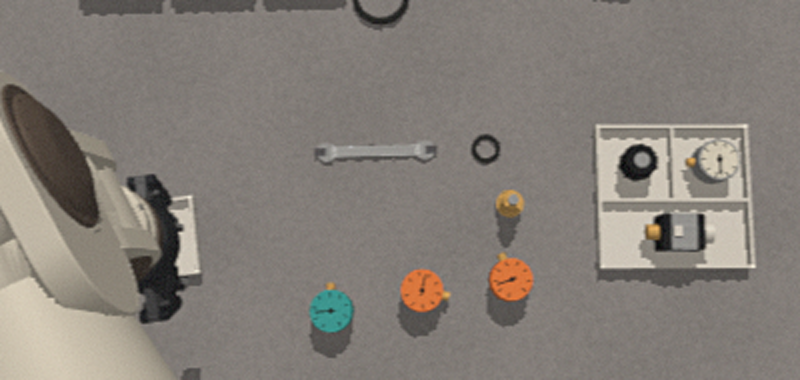

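View pics/s30.png

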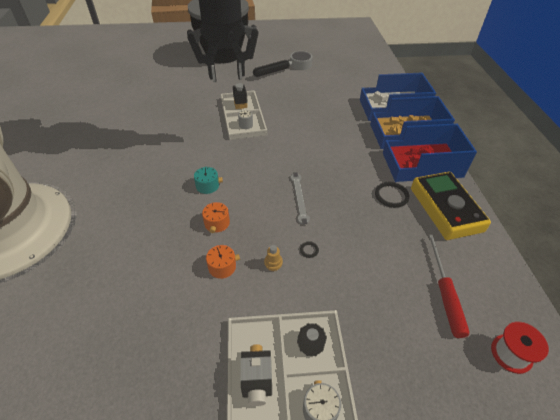

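All five parts are in place, and the safety valve (crop pixel 510,204, unchanged) and the look-alikes haven't moved. I'm handing the job in.

```bash
python3 -c "
from h import *
print(bot.job_done())"
```

```text
the job is handed in; nothing more can be done
None
```

Both kits are made up, and I handed the job in at about 45 s of the 125 s allowed.

- **Three-compartment tray:** the pump lies lengthwise in the long compartment. The white large gauge and the knob are in one square compartment each.
- **Two-compartment tray:** the solenoid valve is in one compartment and the small gauge in the other.
- **Setting down:** I lowered each part until the wrist force showed contact with the tray floor, at most about 7.5 N in any reading, and only then opened the gripper. The TCP height at contact was about 4 mm above the height at which I had gripped the part, which matches the tray floor.

The last wrist, top and side pictures show every part upright and clear of the rims. In them the safety valve, the orange and turquoise look-alikes, the spanner and the ring stand where they were, and the gripper is clear of everything. In the last top picture the arm hid the two-compartment tray, so I checked that tray in the wrist and side pictures instead.

No check failed. The first two estimates of the small gauge's angle differed by about 3°; I gripped it between the two, and it came out straight in the jaws.

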